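Index a worm-drive stage up to its spacer and stop

TASK

Lay the aluminium spacer block flat in the channel of the indexing stage, lengthways, and let go of it. Then wind the handwheel clockwise (seen from above), two to three turns, until the table's sprung lug has pushed the spacer up against the stop screw and presses it there snugly, with about 30 N, never forcing it. Let go and leave everything else on the bench alone.

Things in the scene. Friction and masses are not known exactly. Their poses are not given: they have to be found in the camera images.
- spacer: Loose pale aluminium block, 30 (its x) x 45 (its y) x 16 mm high, 58 g; origin at the centre of its underside. It lies flat on the bench left of the stage.
- stage: Fixed indexing stage on a grey base plate 200 (x) x 330 (y) mm, 12 mm thick; origin on the bench under the axis of its round steel table. x points away from the robot (turned by the stage's yaw), y left, z up. Handwheel at its -y side, spacer channel at its +y side. A brass-collared set-screw, the stop, points along -x into the channel's far end, its 12 mm flat tip 9 mm over the floor.
- nest (a point): Middle of the channel floor, at stage (26, 90, 30) mm, axes as the stage's. The floor runs 66 mm along x between rails 40 mm apart, 5 mm high, 5 mm thick. Lay the spacer here, 45 mm length along stage x, centred within 8 mm in x. The stop screw's tip stands 27 to 35 mm in +x of this point; its setting differs from run to run, so the spacer ends with its centre 4.5 to 12.5 mm in +x of it.
- table: Steel table with a red arm, 120 mm across, top 29 mm up; origin on its axis. Turns clockwise with the handwheel through a self-locking 12 to 1 worm (30 degrees a wheel turn). Its arm carries the sprung lug along -x of its own frame. The lug's force on the spacer grows only once the spacer bears on the stop: stiff, about 30 N per 10 degrees of wheel. Right: 15 to 50 N; over 65 N is forcing.
- hub (a point): Centre of the top of the aluminium handwheel, 124 mm across, 80 mm over the bench; fixed, at stage (0, -150) mm. The wheel turns about the vertical through it, clockwise from above to advance. Free winding takes a steady 0.4 N m: 8 N sideways on the handle moving slowly, falling to 5 to 7 N on stopping. Let go, the wheel stays and the worm holds the lug's pressure.
- handle_mid (a point): Middle of the black upright handle, 109 mm up, on a 50 mm radius round the hub, anywhere on that circle at the start. It is 22 mm across, from 83 to 127 mm over the bench, and spins on its own axis: carry it round without turning the gripper. Each N of push over the free 8 N is 6.7 N at the lug: 15 to 50 N at the lug are 10.3 to 15.5 N on the handle winding slowly (1 N less just stopped).
- lug_tip (a point): Front of the sprung lug's brass ball tip (16 mm) as it stands unpressed on the table's arm, 91 mm from the table's axis, 39 mm over the bench, 12 mm ahead of (clockwise from) the table's -x line. At the start 10 to 40 degrees clockwise of stage -x; winding carries it on by 60 to 90 degrees to the channel, where it meets the spacer's near end and pushes it to the stop screw.
- oiler: Bystander: green push oiler, 57 x 80 mm, 151 mm tall with its bent spout, beyond the stage; origin under it.
- tape: Bystander: roll of masking tape, 102 mm across, 24 mm high; origin under its centre.
- bushing: Bystander: upright steel bushing, 32 mm across, 52 mm tall; origin under its centre.
- paste: Bystander: white and green paste syringe lying flat, 26 x 102 x 16 mm; origin under its centre.
There are look-alikes about, which are no part of the job. What is shaped like the spacer but green or orange is not meant.

How it is judged:
By the outcome, as a careful person would: the job done as asked, in the order asked, and still so for the second after the job is handed in, with the robot touching nothing.
It also fails if it takes over 72 s, if anything falls off the work surface, if the arm or the gripper's body presses on something with over 40 N, if the wrist force passes 120 N, or if a joint passes its speed limit or range.

ROBOT

A 6-joint arm with a two-finger parallel gripper is mounted at the origin on a cart in front of the work surface, level with it; the furniture and walls round the work are solid. World frame = base frame: x ahead of the robot, y to its left, z up, the work surface at z = 0. Lengths are in mm, angles in rad, forces in N, time in s.
With the tool pointing down it reaches from about 350 to 800 mm from the base axis. Payload 7.3 kg.
Tool frame: the origin (TCP) lies on the centre line of the jaws, within the pads' length; the fingertips stand 19 mm ahead of it and the grasp point (between the pads) is the TCP; z points along the fingers, y is the line along which they close (so a half turn about z gives the same grasp; the last joint's range is limited). The gripper opens to 85 mm and grips with 20 to 120 N. Pads are 22 mm wide; open, the fingers measure 114 mm over their backs; the gripper's body (76 mm by 85 mm) begins 54 mm behind the grasp point. The pads swing forward as they close: fully open they stand 13 mm farther back than shut.
Start: joints at [-1.427, 0.342, 1.524, -0, 1.275, -0.146], TCP at [150.046, -503.119, 250.322] pointing down, gripper open.
Joint ranges: [-2.53, 2.53], [-0.77, 2.02], [0.04, 2.7], [-1, 4.14], [0.28, 2.66], [-3.11, 3.11]. Speed limits (rad/s): [2.57, 2.57, 3.14, 3.14, 3.14, 3.14].

INTERFACE

Orientations are given as a unit quaternion [x, y, z, w].
In Python, from plant import r gives the robot as it stands.
- The arm moves only by the tool move_arm, never from a script. Its argument "series" is a list of rows, each an object with "grip": the closure, from 0 (fully open) to 1 (shut); "offset": the shift along the tool's x, y, z in m, a list of three; "roll": the turn about the tool's z in rad. In form: [{"grip": grip, "offset": [x, y, z], "roll": roll}, ...]. A call has 1 to 10 rows; each row is the pose to reach, as a shift and turn from the pose commanded when the call began, along the tool's axes at that moment; what a row does not reach only later rows make up. A row lasts 1/8 s, in which the tool goes at most 62.5 mm and 10.7 degrees, less where a joint would pass 70% of its speed; a pose out of reach is approached as far as the arm can. A call with a gripper value outside its range is refused whole. The fingers move at their own pace and stop on an object; "grip_force" is the grip in N (left out, the last holds). Time passes only in rows, so rows that repeat a pose let the fingers close. It gives the time, the measured TCP pose, the force, the opening and the grip force at its end, in the units of the state.
- r.observe(): the state, without advancing time (a new reading comes with each control period).
- r.snapshot(name): name is "side" or "top" or "wrist"; returns the picture (384x512x3 uint8, red, green, blue); there is no depth.
- r.camera_params(name): a dict with "fx", "fy", "cx", "cy" (pixels), "R" (3x3) and "t" (3): a world point X has camera coordinates R X + t. Camera axes: x right, y down, z forward; pixel columns grow to the right and rows downward; lengths in mm; the calibration is good to about 2 mm. A picture is of the moment at which its call begins: read the wrist's pose just before it. camera_params takes no time and is no camera call; for the wrist camera it gives the pose at the moment of the call.
- r.finish_job(): hands the job in; it is judged then, once.
Trained networks look in the newest picture that a camera, given by its name, has taken for a name from the list of things; names that differ only in an ending like _2 or _b are one class to them, and where a whole thing is asked for, a point or a joint stands for the part that bears it (a point fixed in the world has none). Each returns a list of dicts, best first, with "p" (0 to 1); they miss things now and then, are a little off and sometimes report something else, mostly with a low value. They report only what shows in the picture. A call takes as long as a camera call. They do not tell look-alikes from the thing itself.
- r.recognise(query, camera): "centre" ([x, y, z] in mm, in the coordinates of the camera as it stood for that picture, good to about 4 mm: the middle of the surface that is visible of it).
- r.mark_of(query, camera): "centre" ([x, y, z] in mm, in the coordinates of the camera as it stood for that picture, good to about 4 mm: a listed point, or the origin of a listed thing).
The state is a dict: "clock": time; "q": joint angles; "joint_velocities": joint speeds; "joint_torque": joint torques, N m; "tcp_pos": TCP position; "tool_rot": TCP orientation; "wrist_force": force on the tool from outside, world axes, zero at the start; "moment": the same for the moment, N m; "opening": finger opening in mm; "grasp_force": force on a finger pad.
Only numpy, scipy, OpenCV 4.12 (cv2) and the standard library are available. Lean on these libraries where they do the work, as an engineer would, in place of code of your own. Each camera call takes 0.05 s, during which the arm holds its last target. There are 200 camera calls.

## Working session

There is one attempt and no reset: what is moved stays moved. The work goes in short steps, Python scripts to look and compute and a tool call to move; the robot and the scene stay as the last step left them, time stands still between calls to the robot, and variables do not carry over. Pictures are saved under pics/ and viewed, at most 10 in all, crops included, and the job is handed in when it is done.

Besides the shell and the picture viewer there is one more tool, called after ">>>" as name(argument=value, ...), one argument or row to a line, values as JSON. move_arm: Moves the arm, as the interface text tells. Its arguments: {"type":"object","properties":{"series":{"type":"array","items":{"type":"object","properties":{"grip":{"type":"number"},"offset":{"type":"array","items":{"type":"number"}},"roll":{"type":"number"}}}},"grip_force":{"type":"number"}},"required":["series"]}

```bash
ls; mkdir -p pics
cat > h.py <<'E'
import numpy as np, cv2
from plant import r
def snap(c,f=None):
    P=r.camera_params(c); im=r.snapshot(c)
    if f: cv2.imwrite('pics/'+f,cv2.cvtColor(im,cv2.COLOR_RGB2BGR))
    return im,P
def w(P,c): return np.array(P['R']).T@(np.array(c)-np.array(P['t']))
def px(P,X):
    c=np.array(P['R'])@np.array(X)+np.array(P['t']); return np.array([P['fx']*c[0]/c[2]+P['cx'],P['fy']*c[1]/c[2]+P['cy']])
def ray(P,u,v,z):
    R=np.array(P['R']);o=-R.T@np.array(P['t']);d=R.T@np.array([(u-P['cx'])/P['fx'],(v-P['cy'])/P['fy'],1]);return o+d*(z-o[2])/d[2]
def look(c,P,names,f='mark_of'):
    for n in names:
        for d in getattr(r,f)(n,c)[:4]:
            X=w(P,d['centre']); print(c,f,n,round(d['p'],2),X.round(1),px(P,X).round())
E
python3 - <<'E'
from h import *
im1,P=snap('top','top.png'); look('top',P,['spacer','stage','nest','hub','handle_mid','lug_tip','table'])
im2,P=snap('side','side.png'); look('side',P,['spacer','stage','nest','hub','handle_mid','lug_tip'])
s=r.observe();print(s['clock'],s['tcp_pos'],s['tool_rot'],s['wrist_force'])
E
```

```text
pics
top mark_of spacer 0.7 [465.8 294.9  -4.7] [201. 231.]
top mark_of spacer 0.67 [547.1 150.6  -1.8] [244. 207.]
top mark_of spacer 0.6 [382.4 240.9   5.6] [216. 256.]
top mark_of spacer 0.5 [4.722e+02 2.103e+02 2.000e-01] [226. 229.]
top mark_of stage 0.79 [489.  -59.6  -1.3] [307. 225.]
top mark_of nest 0.6 [504.4  33.2  27.5] [280. 220.]
top mark_of hub 0.73 [ 503.  -208.2   77.3] [357. 221.]
top mark_of hub 0.24 [403.1 -32.1  35.7] [300. 252.]
top mark_of hub 0.18 [ 542.7 -180.4  108. ] [350. 208.]
top mark_of handle_mid 0.45 [ 541.9 -173.4  106.2] [347. 208.]
top mark_of handle_mid 0.22 [422.3 403.1   0.7] [168. 243.]
top mark_of lug_tip 0.97 [400.8 -32.4  36.9] [300. 252.]
top mark_of table 0.91 [488.6 -53.9  21.6] [306. 225.]
side mark_of spacer 0.71 [377.4 239.4   0.9] [304. 273.]
side mark_of spacer 0.56 [410.8 146.2  -4.2] [309. 247.]
side mark_of spacer 0.55 [467.8 291.    0.6] [259. 271.]
side mark_of spacer 0.54 [4.75e+02 2.04e+02 1.00e-01] [275. 249.]
side mark_of stage 0.37 [ 503.  -211.4   80.1] [334. 153.]
side mark_of nest 0.93 [510.6  32.5  33.2] [295. 201.]
side mark_of nest 0.24 [485.9 -63.7  -0.7] [317. 198.]
side mark_of nest 0.2 [398.7 -40.   37.3] [343. 199.]
side mark_of hub 0.72 [ 502.1 -204.9   80.6] [333. 154.]
side mark_of handle_mid 0.44 [ 543.6 -182.7  108.3] [319. 146.]
side mark_of handle_mid 0.37 [607.1 467.1  -2.4] [161. 297.]
side mark_of lug_tip 0.89 [398.9 -38.5  37.4] [343. 200.]
0.75 [ 150.04085203 -503.13099763  250.33997141] [ 9.89521379e-01  1.44386409e-01 -1.36845627e-06  7.20566962e-05] [-0.03565908 -0.74717999  0.02593404]
```

View pics/top.png

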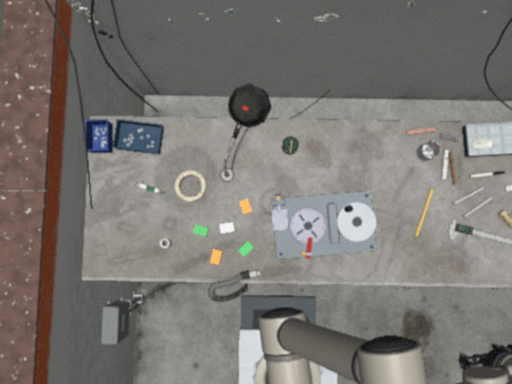

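View pics/side.png

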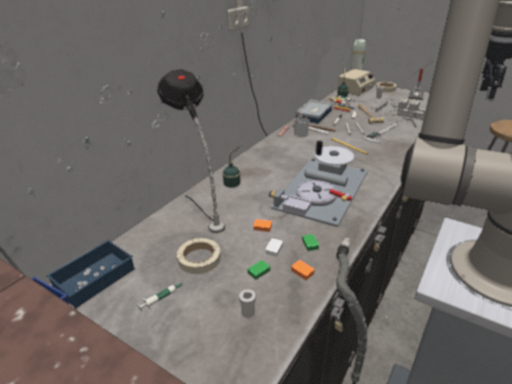

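The loose blocks in the top view are white at (226,228), green at (200,230) and (246,248), and orange at (246,206) and (216,257). Only the white one fits the pale aluminium spacer. Before reaching for it I'll check it with the wrist camera.

>>> move_arm(
  series=[
    {"grip": 0,"offset": [0.06,-0.03,-0.03],"roll": -0.15},
    {"grip": 0,"offset": [0.12,-0.06,-0.05],"roll": -0.3},
    {"grip": 0,"offset": [0.18,-0.1,-0.05],"roll": -0.45},
    {"grip": 0,"offset": [0.24,-0.14,-0.05],"roll": -0.6},
    {"grip": 0,"offset": [0.3,-0.18,-0.05],"roll": -0.75},
    {"grip": 0,"offset": [0.35,-0.23,-0.05],"roll": -0.9},
    {"grip": 0,"offset": [0.38,-0.28,-0.05],"roll": -1.05},
    {"grip": 0,"offset": [0.4,-0.33,-0.05],"roll": -1.2},
    {"grip": 0,"offset": [0.42,-0.38,-0.05],"roll": -1.28},
    {"grip": 0,"offset": [0.44,-0.44,-0.05],"roll": -1.28},
  ],
)

```text
clock: 2.0
tcp_pos: [444.0, 16.2, 300.4]
tool_rot: [0.707, 0.707, 0.0, 0.0]
wrist_force: [0.8, -0.0, 0.1]
opening: 85.1
grasp_force: 0.0
```

Run:
```python
from h import *
im,P=snap('wrist','w1.png'); print(-np.array(P['R']).T@P['t'],np.array(P['R'])[2])
look('wrist',P,['spacer','nest','hub','stage','lug_tip','handle_mid'])
```

```text
[445.28828064  92.33973429 424.26757419] [ 0.00108003 -0.29676385 -0.95495029]
wrist mark_of spacer 0.62 [411.4 140.1   1.9] [229.  55.]
wrist mark_of spacer 0.6 [551.2 142.3   2.9] [341.  53.]
wrist mark_of nest 0.55 [505.   32.7  29.5] [303. 144.]
wrist mark_of hub 0.61 [ 503.  -211.5   80.8] [299. 331.]
wrist mark_of stage 0.64 [491.6 -59.3   1.3] [288. 205.]
wrist mark_of lug_tip 0.63 [403.4 -36.8  35.6] [224. 197.]
wrist mark_of handle_mid 0.62 [ 552.2 -177.1  110.4] [343. 325.]
```

View pics/w1.png

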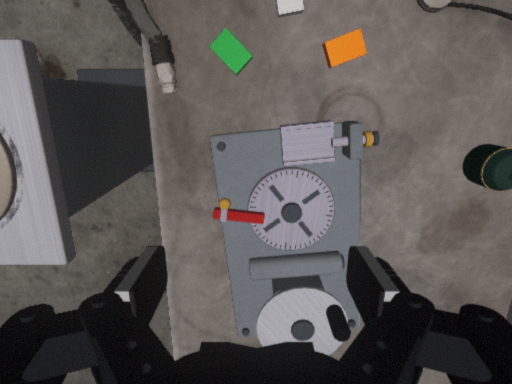

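>>> move_arm(
  series=[
    {"grip": 0,"offset": [0.06,0.0,0.0],"roll": 0},
    {"grip": 0,"offset": [0.12,0.0,0.0],"roll": 0},
    {"grip": 0,"offset": [0.15,0.02,0.03],"roll": 0},
    {"grip": 0,"offset": [0.15,0.025,0.06],"roll": 0},
    {"grip": 0,"offset": [0.15,0.025,0.06],"roll": 0},
    {"grip": 0,"offset": [0.15,0.025,0.06],"roll": 0},
  ],
)

```text
clock: 3.1
tcp_pos: [469.7, 163.0, 241.3]
tool_rot: [0.708, 0.706, 0.0, 0.0]
wrist_force: [0.6, 0.7, 0.5]
opening: 85.6
grasp_force: 0.0
```

Run:
```python
from h import *
im,P=snap('wrist'); look('wrist',P,['spacer'])
cv2.imwrite('pics/w2.png',cv2.cvtColor(im,cv2.COLOR_RGB2BGR)); print(px(P,[473,206,16]))
```

```text
wrist mark_of spacer 0.9 [554.9 142.3   1.4] [325. 178.]
wrist mark_of spacer 0.78 [470.3 292.2   1.9] [255.  43.]
wrist mark_of spacer 0.77 [382.4 238.8   1.9] [177.  96.]
wrist mark_of spacer 0.72 [410.2 142.5   2.5] [206. 179.]
[257.74029742 126.33533604]
```

View pics/w2.png

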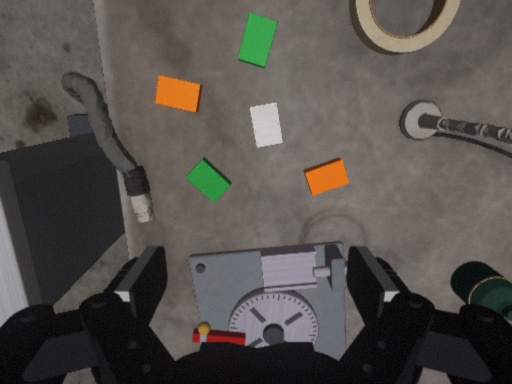

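w2 shows the white block at (266,125), the greens at (257,40) and (209,180), and the oranges at (178,94) and (327,177). The white one is the pale aluminium spacer, and the crop should confirm it.

```bash
cat > blk.py <<'E'
from h import *
def block(im,P,uv,z,r0=40):
    h=cv2.cvtColor(im,cv2.COLOR_RGB2HSV); m=((h[...,2]>185)&(h[...,1]<40)).astype(np.uint8)
    n,l,s,c=cv2.connectedComponentsWithStats(m)
    k=min([i for i in range(1,n) if s[i,4]>150],key=lambda i:np.hypot(*(c[i]-uv)))
    ct=max(cv2.findContours((l==k).astype(np.uint8),0,cv2.CHAIN_APPROX_NONE)[0],key=len)[:,0]
    W=np.array([ray(P,u,v,z)[:2] for u,v in ct],np.float32); return s[k],cv2.minAreaRect(W)
E
python3 - <<'E'
from blk import *
im,P=snap('wrist'); print(block(im,P,(266,125),16))
cv2.imwrite('pics/c.png',cv2.resize(cv2.cvtColor(im,cv2.COLOR_RGB2BGR)[80:170,210:330],None,fx=5,fy=5,interpolation=2))
# stage from w1: camera pose recomputed by shift
import math
c1=np.array([445.288,92.340,424.268]); R=np.array(P['R']); P1=dict(P); P1['t']=-R@c1
A,B,C=[ray(P1,u,v,12)[:2] for u,v in [(211,135),(238,336),(358,123)]]
print(A,B,C,'yaws',math.atan2(*(A-B)[::-1])-math.pi/2, math.atan2(*(C-A)[::-1]))
print('corner angle check R', R.round(3).tolist())
for h_,n in [((503,-208),(506.5,32.8))]:
    print('yaw hub-nest',math.atan2(n[1]-h_[1],n[0]-h_[0])-math.atan2(240,26))
E
```

```text
(array([ 250,  103,   32,   44, 1035], dtype=int32), ((482.1817626953125, 207.62954711914062), (29.104995727539062, 43.44527816772461), 10.133864402770996))
[386.45121412  42.24725981] [ 415.68346113 -282.57820958] [579.05131262  57.32379512] yaws 0.0897519283846 0.07811965749850987
corner angle check R [[1.0, -0.002, 0.003], [-0.003, -0.955, 0.296], [0.002, -0.296, -0.955]]
yaw hub-nest 0.09337862852631629
```

View pics/c.png

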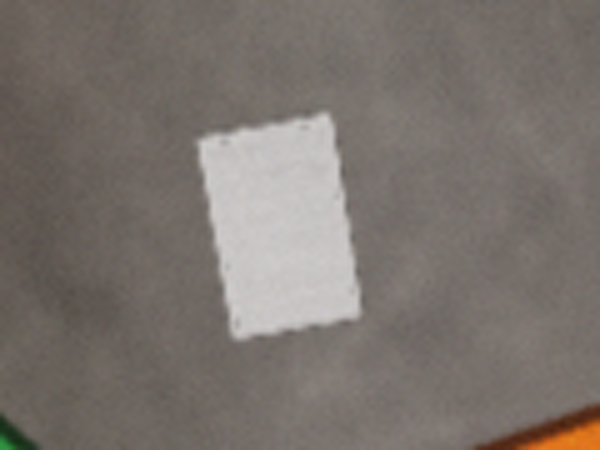

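The crop shows a plain pale block, so this is the spacer. I'll descend over it.

>>> move_arm(
  series=[
    {"grip": 0,"offset": [0.03,0.008,0.05],"roll": -0.1},
    {"grip": 0,"offset": [0.0445,0.0125,0.1],"roll": -0.175},
    {"grip": 0,"offset": [0.0445,0.0125,0.15],"roll": -0.175},
    {"grip": 0,"offset": [0.0445,0.0125,0.17],"roll": -0.175},
    {"grip": 0,"offset": [0.0445,0.0125,0.17],"roll": -0.175},
    {"grip": 0,"offset": [0.0445,0.0125,0.17],"roll": -0.175},
  ],
)

```text
clock: 4.0
tcp_pos: [482.6, 208.7, 71.8]
tool_rot: [0.643, 0.766, 0.001, 0.001]
wrist_force: [-0.2, -0.4, -0.0]
opening: 85.5
grasp_force: 0.0
```

Run:
```python
from h import *
im,P=snap('wrist','w3.png'); look('wrist',P,['spacer']); print(r.observe()['tcp_pos'],px(P,[482,207.6,16]))
```

```text
wrist mark_of spacer 0.78 [481.7 212.    3. ] [253. 209.]
wrist mark_of spacer 0.77 [553.  143.3   2.9] [332. 310.]
wrist mark_of spacer 0.66 [469.5 294.1  -0. ] [257.  77.]
wrist mark_of spacer 0.57 [384.6 240.4   1.2] [108. 141.]
[482.58719956 208.77310241  71.89897181] [252.4947407  223.29622097]
```

View pics/w3.png

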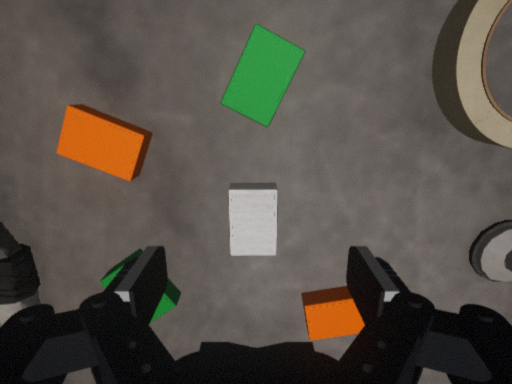

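The white block is centred between the jaws at (253,222), and the green and orange blocks are clear of the fingers. Next I descend and grip.

>>> move_arm(
  grip_force=40,
  series=[
    {"grip": 0,"offset": [0,0,0.03],"roll": 0},
    {"grip": 0,"offset": [0,0,0.047],"roll": 0},
    {"grip": 0,"offset": [0,0,0.047],"roll": 0},
    {"grip": 0.5,"offset": [0,0,0.047],"roll": 0},
    {"grip": 1,"offset": [0,0,0.047],"roll": 0},
    {"grip": 1,"offset": [0,0,0.047],"roll": 0},
    {"grip": 1,"offset": [0,0,0.047],"roll": 0},
    {"grip": 1,"offset": [0,0,0.047],"roll": 0},
  ],
)

```text
clock: 5.1
tcp_pos: [482.0, 208.8, 24.1]
tool_rot: [0.643, 0.766, 0.001, 0.0]
wrist_force: [-0.6, -1.3, 6.1]
opening: 28.9
grasp_force: 40.3
```

>>> move_arm(
  series=[
    {"grip": 1,"offset": [0,0,-0.05],"roll": 0},
    {"grip": 1,"offset": [-0.01,0,-0.1],"roll": 0.18},
    {"grip": 1,"offset": [-0.05,-0.002,-0.116],"roll": 0.36},
    {"grip": 1,"offset": [-0.1,-0.004,-0.116],"roll": 0.54},
    {"grip": 1,"offset": [-0.14,-0.006,-0.116],"roll": 0.72},
    {"grip": 1,"offset": [-0.178,-0.006,-0.116],"roll": 0.9},
    {"grip": 1,"offset": [-0.178,-0.006,-0.116],"roll": 1.08},
    {"grip": 1,"offset": [-0.178,-0.006,-0.116],"roll": 1.26},
    {"grip": 1,"offset": [-0.178,-0.006,-0.116],"roll": 1.44},
    {"grip": 1,"offset": [-0.178,-0.006,-0.116],"roll": 1.62},
  ],
)

```text
clock: 6.35
tcp_pos: [506.3, 32.2, 139.3]
tool_rot: [0.998, 0.059, -0.0, 0.0]
wrist_force: [-0.4, -0.3, 0.1]
opening: 29.1
grasp_force: 39.9
```

>>> move_arm(
  series=[
    {"grip": 1,"offset": [0,0,0],"roll": 0.037},
    {"grip": 1,"offset": [0,0,0],"roll": 0.037},
    {"grip": 1,"offset": [0,0,0],"roll": 0.037},
  ],
)

```text
clock: 6.72
tcp_pos: [506.4, 32.3, 139.3]
tool_rot: [0.999, 0.045, -0.0, 0.0]
wrist_force: [0.4, 0.1, -0.8]
opening: 28.4
grasp_force: 39.9
```

Run:
```python
from h import *
im,P=snap('wrist','w4.png'); look('wrist',P,['nest','spacer','stage']); s=r.observe();print(s['tcp_pos'],s['tool_rot'],s['wrist_force'],px(P,[506.5,33,30]))
im,P=snap('top');look('top',P,['nest','spacer'])
im,P=snap('side');look('side',P,['nest','spacer'])
```

```text
wrist mark_of nest 0.66 [511.   33.2  28.6] [256. 191.]
wrist mark_of spacer 0.91 [411.5 145.1   0.9] [131. 271.]
wrist mark_of spacer 0.86 [504.4  31.6 116.3] [258. 252.]
wrist mark_of spacer 0.77 [552.5 143.6  -0.6] [129. 122.]
wrist mark_of spacer 0.57 [384.6 242.4  -2.6] [ 34. 285.]
wrist mark_of stage 0.64 [494.  -55.8  -3. ] [351. 207.]
[506.43207279  32.29087189 139.2675815 ] [ 9.99021784e-01  4.42207549e-02 -9.86710773e-06  2.45080778e-05] [-0.48795366 -0.18807425 -1.4863993 ] [255.80598896 196.75863349]
top mark_of nest 0.6 [506.7  35.   29.3] [279. 219.]
top mark_of spacer 0.63 [415.3 141.9   0.5] [246. 247.]
top mark_of spacer 0.45 [381.3 241.    5.6] [216. 257.]
side mark_of nest 0.6 [508.5  33.   35.7] [296. 201.]
side mark_of nest 0.49 [424.7 402.2   3.4] [248. 311.]
side mark_of spacer 0.82 [377.4 238.9  -0.9] [304. 273.]
side mark_of spacer 0.75 [547.1 142.9  -2.7] [263. 228.]
side mark_of spacer 0.64 [499.6  32.3 112.3] [300. 178.]
side mark_of spacer 0.57 [410.2 143.1  -2.6] [310. 246.]
```

View pics/w4.png

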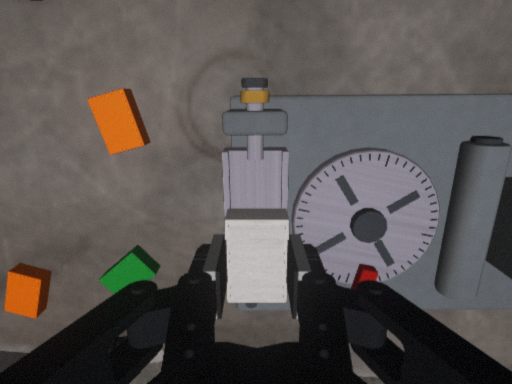

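Run:
```python
from h import *
P=r.camera_params('wrist'); R=np.array(P['R']); print(R.round(3).tolist())
y=.088; S=np.array([[np.cos(y),-np.sin(y)],[np.sin(y),np.cos(y)]])
o=np.array([506.4,32.3])
for n,u,v,z in [('chanL',223,152,35),('chanR',288,152,35),('floorend',255,150,30),('tip',255,158,39),('table',369,224,29),('tabL',295,224,29),('tabR',438,224,29),('plateTop1',240,97,12),('plateTop2',500,96,12),('green',0,0,0)]:
    X=ray(P,u,v,z)[:2]; print(n,X.round(1),'stage-axes from tcp',(S.T@(X-o)).round(1))
t=ray(P,369,224,29)[:2]; print('nest from table',t+S@[26,90])
```

```text
[[0.088, -0.996, 0.001], [-0.952, -0.084, 0.296], [-0.294, -0.027, -0.955]]
chanL [540.9  60.4] stage-axes from tcp [36.8 25. ]
chanR [545.1  12.4] stage-axes from tcp [ 36.8 -23.2]
floorend [543.6  36.9] stage-axes from tcp [37.4  1.3]
tip [539.2  36.5] stage-axes from tcp [33.1  1.3]
table [491.  -61.4] stage-axes from tcp [-23.6 -92. ]
tabL [485.7  -1.1] stage-axes from tcp [-23.6 -31.4]
tabR [ 496.  -117.7] stage-axes from tcp [ -23.6 -148.5]
plateTop1 [580.7  51.9] stage-axes from tcp [75.7 12.9]
plateTop2 [ 599.3 -149. ] stage-axes from tcp [  76.6 -188.8]
green [633.8 235.9] stage-axes from tcp [144.8 191.6]
nest from table [508.97635415  30.5262474 ]
```

>>> move_arm(
  series=[
    {"grip": 1,"offset": [0.0035,-0.0007,0.03],"roll": 0},
    {"grip": 1,"offset": [0.0035,-0.0007,0.06],"roll": 0},
    {"grip": 1,"offset": [0.0035,-0.0007,0.076],"roll": 0},
    {"grip": 1,"offset": [0.0035,-0.0007,0.08],"roll": 0},
    {"grip": 1,"offset": [0.0035,-0.0007,0.081],"roll": 0},
    {"grip": 1,"offset": [0.0035,-0.0007,0.081],"roll": 0},
  ],
)

```text
clock: 7.98
tcp_pos: [510.4, 33.2, 59.0]
tool_rot: [0.999, 0.044, 0.001, 0.0]
wrist_force: [-0.2, 0.1, -0.1]
opening: 28.6
grasp_force: 39.9
```

>>> move_arm(
  series=[
    {"grip": 1,"offset": [0,0,0.002],"roll": 0},
    {"grip": 1,"offset": [0,0,0.0035],"roll": 0},
    {"grip": 1,"offset": [0,0,0.0035],"roll": 0},
  ],
)

```text
clock: 8.35
tcp_pos: [509.8, 33.3, 54.8]
tool_rot: [0.999, 0.044, -0.0, 0.0]
wrist_force: [0.2, -0.1, -0.8]
opening: 28.8
grasp_force: 39.9
```

>>> move_arm(
  series=[
    {"grip": 1,"offset": [0,0,0.0008],"roll": 0},
    {"grip": 1,"offset": [0,0,0.0012],"roll": 0},
    {"grip": 1,"offset": [0,0,0.0012],"roll": 0},
  ],
)

```text
clock: 8.72
tcp_pos: [510.0, 33.3, 54.1]
tool_rot: [0.999, 0.044, 0.0, 0.0]
wrist_force: [-1.2, 1.1, 4.9]
opening: 28.5
grasp_force: 40.6
```

>>> move_arm(
  series=[
    {"grip": 0.45,"offset": [0,0,0],"roll": 0},
    {"grip": 0.4,"offset": [0,0,0],"roll": 0},
    {"grip": 0.4,"offset": [0,0,-0.01],"roll": 0},
    {"grip": 0.4,"offset": [0,0,-0.05],"roll": 0},
    {"grip": 0.2,"offset": [-0.02,0,-0.11],"roll": 0},
    {"grip": 0.2,"offset": [-0.06,0,-0.15],"roll": 0},
    {"grip": 0.2,"offset": [-0.1,0,-0.16],"roll": 0},
    {"grip": 0.2,"offset": [-0.1,0,-0.16],"roll": 0},
    {"grip": 0.2,"offset": [-0.1,0,-0.16],"roll": 0},
  ],
)

```text
clock: 9.85
tcp_pos: [410.9, 24.4, 214.1]
tool_rot: [0.999, 0.044, 0.001, 0.0]
wrist_force: [0.5, -0.5, 0.6]
opening: 68.5
grasp_force: 0.0
```

Run:
```python
from blk import *
im,P=snap('wrist','w5.png'); look('wrist',P,['nest','spacer','hub','handle_mid','lug_tip']); s=r.observe();print(s['tcp_pos'],s['tool_rot'])
print(px(P,[510,33,46]))
im,P=snap('top');look('top',P,['hub','handle_mid','spacer'])
im,P=snap('side');look('side',P,['hub','handle_mid','spacer'])
```

```text
wrist mark_of spacer 0.92 [554.3 141.2   0.8] [149.  13.]
wrist mark_of spacer 0.91 [508.7  34.9  31.7] [255.  71.]
wrist mark_of spacer 0.86 [3.841e+02 2.417e+02 1.000e-01] [ 62. 174.]
wrist mark_of spacer 0.68 [4.145e+02 1.427e+02 1.000e-01] [150. 155.]
wrist mark_of hub 0.27 [509.8  31.8  30.7] [258.  71.]
wrist mark_of lug_tip 0.84 [402.2 -33.9  38.9] [313. 190.]
[410.54207486  24.54118399 213.08071882] [ 9.99034408e-01  4.39312927e-02 -5.39035017e-04 -4.89573117e-05]
[256.79626159  68.82370297]
top mark_of hub 0.79 [ 502.5 -209.9   79.8] [357. 221.]
top mark_of handle_mid 0.63 [ 540.3 -177.9  105.4] [349. 209.]
top mark_of spacer 0.66 [546.7 149.   -0.6] [245. 207.]
top mark_of spacer 0.61 [411.7 143.8  -2.4] [246. 248.]
top mark_of spacer 0.55 [469.8 295.3  -4.6] [201. 229.]
top mark_of spacer 0.47 [501.8  34.6  32.1] [279. 221.]
side mark_of hub 0.56 [ 501.9 -211.5   80.1] [334. 153.]
side mark_of handle_mid 0.63 [ 543.9 -180.3  113. ] [319. 145.]
side mark_of spacer 0.83 [467.3 291.7  -0.6] [259. 272.]
side mark_of spacer 0.77 [545.9 143.6  -3.9] [264. 229.]
side mark_of spacer 0.63 [500.7  27.8  30.6] [299. 202.]
side mark_of spacer 0.57 [378.4 240.6   1.6] [303. 272.]
```

View pics/w5.png

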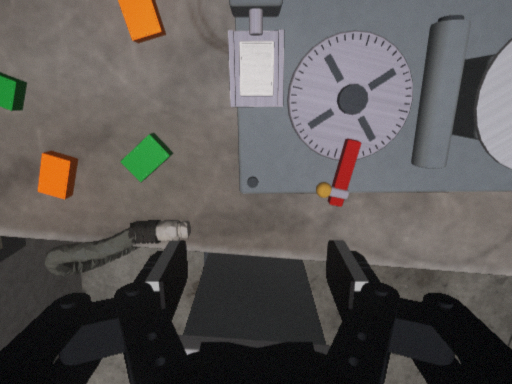

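The spacer lies flat and straight between the rails, centred at (256,68). The handle and wheel come next.

>>> move_arm(
  series=[
    {"grip": 0.2,"offset": [0.01,0.06,-0.03],"roll": 0},
    {"grip": 0.2,"offset": [0.02,0.12,-0.037],"roll": 0},
    {"grip": 0.2,"offset": [0.035,0.18,-0.037],"roll": 0},
    {"grip": 0.2,"offset": [0.05,0.225,-0.037],"roll": 0},
    {"grip": 0.2,"offset": [0.05,0.225,-0.037],"roll": 0},
    {"grip": 0.2,"offset": [0.05,0.225,-0.037],"roll": 0},
  ],
)

```text
clock: 11.3
tcp_pos: [479.4, -194.8, 250.2]
tool_rot: [0.999, 0.044, -0.0, -0.0]
wrist_force: [0.4, 0.5, 0.1]
opening: 68.5
grasp_force: 0.0
```

Run:
```python
from h import *
im,P=snap('wrist','w6.png'); look('wrist',P,['hub','handle_mid']); s=r.observe();print(s['tcp_pos'],s['tool_rot'])
g=cv2.cvtColor(im,cv2.COLOR_RGB2GRAY)
print(px(P,[504,-210.5,80]),px(P,[543,-178,127]))
```

```text
wrist mark_of hub 0.65 [ 500.4 -208.9   80.2] [273. 157.]
wrist mark_of handle_mid 0.74 [ 549.3 -176.1  107.5] [242. 102.]
[ 479.52465909 -194.03543886  250.78811296] [ 9.99006042e-01  4.45749323e-02 -2.17641498e-05 -4.85879879e-05]
[275.37591753 153.9151839 ] [242.48878112 111.51525532]
```

View pics/w6.png

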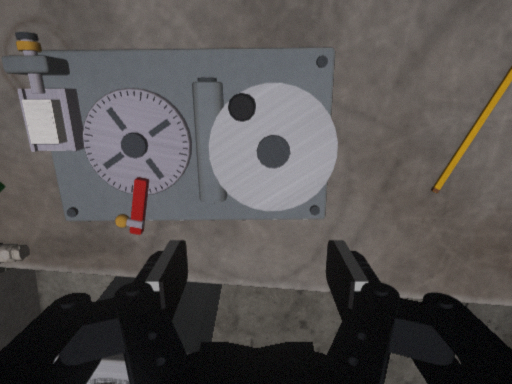

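w6 shows the wheel disc centred near (273,149) and the black handle top near (242,106).

Run:
```python
from h import *
P=r.camera_params('wrist'); im=cv2.imread('pics/w6.png'); g=cv2.cvtColor(im,cv2.COLOR_BGR2GRAY)
# rim edges at z=80: fit circle on bright disc
m=np.zeros_like(g); m[75:220,200:345]=(g[75:220,200:345]>120)
n,l,s,c=cv2.connectedComponentsWithStats(m); k=1+s[1:,4].argmax(); ct=cv2.convexHull(max(cv2.findContours((l==k).astype(np.uint8),0,1)[0],key=len))[:,0]
W=np.array([ray(P,u,v,80)[:2] for u,v in ct]); A=np.c_[2*W,np.ones(len(W))]; q=np.linalg.lstsq(A,(W**2).sum(1),rcond=None)[0]
print('hub',q[:2],np.sqrt(q[2]+q[:2]@q[:2]),'stage-derived',np.array([491,-61.4])+150*np.array([np.sin(.09),-np.cos(.09)]))
m=np.zeros_like(g);m[85:130,222:265]=g[85:130,222:265]<45
n,l,s,c=cv2.connectedComponentsWithStats(m); k=1+s[1:,4].argmax(); print(s[k],c[k]); x,y,w_,h_=s[k][:4]
for uv in [(x+w_/2,y+h_/2),(x+w_/2-.5,y+13)]: print(uv, ray(P,*uv,127)[:2], ray(P,*uv,110)[:2])
```

```text
hub [ 507.37155143 -206.92705703] 61.843415569101566 stage-derived [ 504.48178238 -210.79290995]
[229  94  26  27 478] [241.26150628 106.34728033]
(np.float64(242.0), np.float64(107.5)) [ 546.21211958 -176.62668842] [ 545.53461671 -175.93603014]
(np.float64(241.5), np.int32(107)) [ 546.54943972 -176.21378039] [ 545.89508864 -175.49478238]
```

>>> move_arm(
  grip_force=60,
  series=[
    {"grip": 0.2,"offset": [0.04,-0.008,0.04],"roll": 0},
    {"grip": 0.2,"offset": [0.068,-0.012,0.08],"roll": 0},
    {"grip": 0.2,"offset": [0.068,-0.012,0.12],"roll": 0},
    {"grip": 0.2,"offset": [0.068,-0.012,0.1385],"roll": 0},
    {"grip": 0.2,"offset": [0.068,-0.012,0.1385],"roll": 0},
    {"grip": 0.5,"offset": [0.068,-0.012,0.1385],"roll": 0},
    {"grip": 0.8,"offset": [0.068,-0.012,0.1385],"roll": 0},
    {"grip": 1,"offset": [0.068,-0.012,0.1385],"roll": 0},
    {"grip": 1,"offset": [0.068,-0.012,0.1385],"roll": 0},
    {"grip": 1,"offset": [0.068,-0.012,0.1385],"roll": 0},
  ],
)

```text
clock: 12.7
tcp_pos: [547.0, -177.1, 113.5]
tool_rot: [0.999, 0.044, 0.001, 0.0]
wrist_force: [-1.3, 1.8, 5.7]
opening: 20.1
grasp_force: 58.5
```

Run:
```python
from h import *
s=r.observe();print({k:np.round(s[k],3) for k in ['clock','tcp_pos','tool_rot','wrist_force','moment','opening','grasp_force']})
```

```text
{'clock': np.float64(12.7), 'tcp_pos': array([ 546.976, -177.124,  113.542]), 'tool_rot': array([0.999, 0.044, 0.001, 0.   ]), 'wrist_force': array([-1.296,  1.761,  5.739]), 'moment': array([ 0.438,  0.123, -0.   ]), 'opening': np.float64(20.119), 'grasp_force': np.float64(58.53)}
```

```bash
cat > tab.py <<'E'
import numpy as np,sys,json
g0,st,n=map(float,sys.argv[1:4]); g=np.radians(g0+st*np.arange(n+1)); p=.0496*np.c_[np.cos(g),np.sin(g)]; p=(p-p[0])[1:].round(4)
print([[float(a),float(b)] for a,b in p])
E
for g in -32 88 208; do python3 tab.py $g 12 10; done
```

```text
[[0.0045, 0.0093], [0.0071, 0.0194], [0.0074, 0.0297], [0.0056, 0.04], [0.0017, 0.0496], [-0.0041, 0.0582], [-0.0115, 0.0654], [-0.0203, 0.0709], [-0.0301, 0.0744], [-0.0403, 0.0759]]
[[-0.0103, -0.0007], [-0.0203, -0.0036], [-0.0295, -0.0084], [-0.0374, -0.0151], [-0.0438, -0.0233], [-0.0483, -0.0326], [-0.0508, -0.0427], [-0.0512, -0.053], [-0.0494, -0.0632], [-0.0455, -0.0729]]
[[0.0058, -0.0086], [0.0133, -0.0158], [0.0221, -0.0213], [0.0318, -0.0248], [0.0421, -0.0263], [0.0524, -0.0256], [0.0624, -0.0227], [0.0715, -0.0178], [0.0795, -0.0112], [0.0859, -0.003]]
```

>>> move_arm(
  series=[
    {"grip": 1,"roll": 0,"offset": [0.0045,0.0093,0]},
    {"grip": 1,"roll": 0,"offset": [0.0071,0.0194,0]},
    {"grip": 1,"roll": 0,"offset": [0.0074,0.0297,0]},
    {"grip": 1,"roll": 0,"offset": [0.0056,0.04,0]},
  ],
)

```text
clock: 13.2
tcp_pos: [556.9, -215.2, 113.5]
tool_rot: [0.999, 0.044, 0.002, -0.001]
wrist_force: [1.8, 7.7, 5.7]
opening: 20.4
grasp_force: 58.8
```

```bash
for g in 16 136 256; do python3 tab.py $g 12 10; done
```

```text
[[-0.0039, 0.0096], [-0.0097, 0.0182], [-0.0171, 0.0254], [-0.0259, 0.0309], [-0.0357, 0.0345], [-0.0459, 0.0359], [-0.0563, 0.0352], [-0.0663, 0.0323], [-0.0754, 0.0274], [-0.0834, 0.0208]]
[[-0.0064, -0.0082], [-0.0109, -0.0175], [-0.0134, -0.0276], [-0.0138, -0.0379], [-0.012, -0.0481], [-0.0081, -0.0577], [-0.0023, -0.0663], [0.0051, -0.0735], [0.0139, -0.079], [0.0237, -0.0826]]
[[0.0103, -0.0014], [0.0206, -0.0007], [0.0306, 0.0021], [0.0397, 0.007], [0.0477, 0.0137], [0.0541, 0.0218], [0.0586, 0.0312], [0.0611, 0.0412], [0.0615, 0.0516], [0.0597, 0.0618]]
```

>>> move_arm(
  series=[
    {"grip": 1,"roll": 0,"offset": [-0.0039,0.0096,0]},
    {"grip": 1,"roll": 0,"offset": [-0.0097,0.0182,0]},
    {"grip": 1,"roll": 0,"offset": [-0.0171,0.0254,0]},
    {"grip": 1,"roll": 0,"offset": [-0.0259,0.0309,0]},
    {"grip": 1,"roll": 0,"offset": [-0.0357,0.0345,0]},
    {"grip": 1,"roll": 0,"offset": [-0.0459,0.0359,0]},
    {"grip": 1,"roll": 0,"offset": [-0.0563,0.0352,0]},
    {"grip": 1,"roll": 0,"offset": [-0.0663,0.0323,0]},
    {"grip": 1,"roll": 0,"offset": [-0.0754,0.0274,0]},
    {"grip": 1,"roll": 0,"offset": [-0.0834,0.0208,0]},
  ],
)

```text
clock: 14.45
tcp_pos: [476.4, -247.0, 113.6]
tool_rot: [0.999, 0.044, 0.003, 0.003]
wrist_force: [5.7, -4.5, -1.5]
opening: 20.3
grasp_force: 58.8
```

>>> move_arm(
  series=[
    {"grip": 1,"roll": 0,"offset": [-0.0064,-0.0082,0]},
    {"grip": 1,"roll": 0,"offset": [-0.0109,-0.0175,0]},
    {"grip": 1,"roll": 0,"offset": [-0.0134,-0.0276,0]},
    {"grip": 1,"roll": 0,"offset": [-0.0138,-0.0379,0]},
    {"grip": 1,"roll": 0,"offset": [-0.012,-0.0481,0]},
    {"grip": 1,"roll": 0,"offset": [-0.0081,-0.0577,0]},
    {"grip": 1,"roll": 0,"offset": [-0.0023,-0.0663,0]},
    {"grip": 1,"roll": 0,"offset": [0.0051,-0.0735,0]},
    {"grip": 1,"roll": 0,"offset": [0.0139,-0.079,0]},
    {"grip": 1,"roll": 0,"offset": [0.0237,-0.0826,0]},
  ],
)

```text
clock: 15.7
tcp_pos: [489.9, -161.0, 113.5]
tool_rot: [0.999, 0.044, -0.001, 0.001]
wrist_force: [-7.1, -3.9, 7.9]
opening: 20.1
grasp_force: 60.0
```

>>> move_arm(
  series=[
    {"grip": 1,"roll": 0,"offset": [0.0103,-0.0014,0]},
    {"grip": 1,"roll": 0,"offset": [0.0206,-0.0007,0]},
    {"grip": 1,"roll": 0,"offset": [0.0306,0.0021,0]},
    {"grip": 1,"roll": 0,"offset": [0.0397,0.007,0]},
    {"grip": 1,"roll": 0,"offset": [0.0477,0.0137,0]},
    {"grip": 1,"roll": 0,"offset": [0.0541,0.0218,0]},
    {"grip": 1,"roll": 0,"offset": [0.0586,0.0312,0]},
    {"grip": 1,"roll": 0,"offset": [0.0611,0.0412,0]},
    {"grip": 1,"roll": 0,"offset": [0.0615,0.0516,0]},
    {"grip": 1,"roll": 0,"offset": [0.0597,0.0618,0]},
  ],
)

```text
clock: 16.95
tcp_pos: [556.9, -215.3, 113.5]
tool_rot: [0.999, 0.044, 0.002, -0.001]
wrist_force: [1.4, 8.1, 5.1]
opening: 20.1
grasp_force: 59.8
```

>>> move_arm(
  series=[
    {"grip": 1,"roll": 0,"offset": [-0.0039,0.0096,0]},
    {"grip": 1,"roll": 0,"offset": [-0.0097,0.0182,0]},
    {"grip": 1,"roll": 0,"offset": [-0.0171,0.0254,0]},
    {"grip": 1,"roll": 0,"offset": [-0.0259,0.0309,0]},
    {"grip": 1,"roll": 0,"offset": [-0.0357,0.0345,0]},
    {"grip": 1,"roll": 0,"offset": [-0.0459,0.0359,0]},
    {"grip": 1,"roll": 0,"offset": [-0.0563,0.0352,0]},
    {"grip": 1,"roll": 0,"offset": [-0.0663,0.0323,0]},
    {"grip": 1,"roll": 0,"offset": [-0.0754,0.0274,0]},
    {"grip": 1,"roll": 0,"offset": [-0.0834,0.0208,0]},
  ],
)

```text
clock: 18.2
tcp_pos: [476.4, -247.0, 113.6]
tool_rot: [0.999, 0.044, 0.003, 0.003]
wrist_force: [7.4, -4.9, -2.1]
opening: 20.0
grasp_force: 59.2
```

>>> move_arm(
  series=[
    {"grip": 1,"roll": 0,"offset": [-0.0064,-0.0082,0]},
    {"grip": 1,"roll": 0,"offset": [-0.0109,-0.0175,0]},
    {"grip": 1,"roll": 0,"offset": [-0.0134,-0.0276,0]},
    {"grip": 1,"roll": 0,"offset": [-0.0138,-0.0379,0]},
    {"grip": 1,"roll": 0,"offset": [-0.012,-0.0481,0]},
    {"grip": 1,"roll": 0,"offset": [-0.0081,-0.0577,0]},
    {"grip": 1,"roll": 0,"offset": [-0.0023,-0.0663,0]},
    {"grip": 1,"roll": 0,"offset": [0.0051,-0.0735,0]},
    {"grip": 1,"roll": 0,"offset": [0.0139,-0.079,0]},
    {"grip": 1,"roll": 0,"offset": [0.0237,-0.0826,0]},
  ],
)

```text
clock: 19.45
tcp_pos: [489.8, -161.0, 113.5]
tool_rot: [0.999, 0.044, -0.001, 0.001]
wrist_force: [-8.2, -4.9, 8.1]
opening: 20.0
grasp_force: 60.3
```

```bash
python3 - <<'E'
from h import *
import math
o=np.array([491,-61.4])
for c in ['top','wrist']:
    im,P=snap(c,c+'7.png')
    for n in ['lug_tip','spacer']:
        for d in r.mark_of(n,c)[:5]:
            X=w(P,d['centre'])
            if X[2]>20 or n=='lug_tip': print(c,n,round(d['p'],2),X.round(1),'ang stage',math.degrees(math.atan2(*(X[:2]-o)[::-1]))-5.1)
E
python3 tab.py 256 6 10;python3 tab.py 316 6 10
```

```text
top lug_tip 0.72 [507.1  36.4  30.3] ang stage 75.54854348086744
top lug_tip 0.64 [457.   29.2  34.5] ang stage 105.44598266804718
top spacer 0.43 [503.2  36.4  28.8] ang stage 77.77449295694123
[[0.0051, -0.001], [0.0103, -0.0014], [0.0155, -0.0014], [0.0206, -0.0007], [0.0257, 0.0004], [0.0306, 0.0021], [0.0353, 0.0043], [0.0397, 0.007], [0.0439, 0.0101], [0.0477, 0.0137]]
[[0.0034, 0.0039], [0.0064, 0.0082], [0.0089, 0.0127], [0.0109, 0.0175], [0.0124, 0.0225], [0.0134, 0.0276], [0.0139, 0.0327], [0.0138, 0.0379], [0.0132, 0.0431], [0.012, 0.0481]]
```

>>> move_arm(
  series=[
    {"grip": 1,"roll": 0,"offset": [0.0103,-0.0014,0]},
    {"grip": 1,"roll": 0,"offset": [0.0206,-0.0007,0]},
    {"grip": 1,"roll": 0,"offset": [0.0306,0.0021,0]},
    {"grip": 1,"roll": 0,"offset": [0.0397,0.007,0]},
    {"grip": 1,"roll": 0,"offset": [0.0477,0.0137,0]},
    {"grip": 1,"roll": 0,"offset": [0.0541,0.0218,0]},
    {"grip": 1,"roll": 0,"offset": [0.0586,0.0312,0]},
    {"grip": 1,"roll": 0,"offset": [0.0611,0.0412,0]},
    {"grip": 1,"roll": 0,"offset": [0.0615,0.0516,0]},
    {"grip": 1,"roll": 0,"offset": [0.0597,0.0618,0]},
  ],
)

```text
clock: 21.0
tcp_pos: [556.9, -215.3, 113.5]
tool_rot: [0.999, 0.044, 0.002, -0.001]
wrist_force: [2.3, 8.1, 5.1]
opening: 19.9
grasp_force: 60.1
```

```bash
cat > ft.py <<'E'
from h import *
F=[];s=None
for i in range(3):
    s=r.observe(); F.append(s['wrist_force']); r.snapshot('top')
f=np.mean(F,0); p=np.array(s['tcp_pos'])[:2]-[507.4,-206.9]; rad=p/np.hypot(*p); tan=np.array([rad[1],-rad[0]])
print(s['clock'],'theta',np.degrees(np.arctan2(p[1],p[0])).round(1),'gamma',(5.05-np.degrees(np.arctan2(p[1],p[0]))).round(1),'resist',-f[:2]@tan,'radial',f[:2]@rad,[(-np.array(x)[:2]@tan).round(1) for x in F])
E
python3 ft.py; python3 tab.py 16 6 10; python3 tab.py 76 3 10; python3 tab.py 106 3 10
```

```text
21.1 theta -11.4 gamma 16.4 resist 6.16544467352796 radial 1.2495559965200118 [np.float64(8.4), np.float64(6.4), np.float64(3.6)]
[[-0.0017, 0.0049], [-0.0039, 0.0096], [-0.0066, 0.0141], [-0.0097, 0.0182], [-0.0132, 0.022], [-0.0171, 0.0254], [-0.0214, 0.0284], [-0.0259, 0.0309], [-0.0307, 0.0329], [-0.0357, 0.0345]]
[[-0.0025, 0.0006], [-0.0051, 0.001], [-0.0077, 0.0013], [-0.0103, 0.0014], [-0.0129, 0.0015], [-0.0155, 0.0014], [-0.018, 0.0011], [-0.0206, 0.0007], [-0.0232, 0.0002], [-0.0257, -0.0004]]
[[-0.0025, -0.0008], [-0.0049, -0.0017], [-0.0073, -0.0027], [-0.0096, -0.0039], [-0.0119, -0.0052], [-0.0141, -0.0066], [-0.0162, -0.0081], [-0.0182, -0.0097], [-0.0202, -0.0114], [-0.022, -0.0132]]
```

>>> move_arm(
  series=[
    {"grip": 1,"roll": 0,"offset": [-0.0017,0.0049,0]},
    {"grip": 1,"roll": 0,"offset": [-0.0039,0.0096,0]},
    {"grip": 1,"roll": 0,"offset": [-0.0066,0.0141,0]},
    {"grip": 1,"roll": 0,"offset": [-0.0097,0.0182,0]},
    {"grip": 1,"roll": 0,"offset": [-0.0132,0.022,0]},
    {"grip": 1,"roll": 0,"offset": [-0.0171,0.0254,0]},
    {"grip": 1,"roll": 0,"offset": [-0.0214,0.0284,0]},
    {"grip": 1,"roll": 0,"offset": [-0.0259,0.0309,0]},
    {"grip": 1,"roll": 0,"offset": [-0.0307,0.0329,0]},
    {"grip": 1,"roll": 0,"offset": [-0.0357,0.0345,0]},
  ],
)

```text
clock: 22.4
tcp_pos: [525.4, -254.4, 113.6]
tool_rot: [0.999, 0.044, 0.003, 0.001]
wrist_force: [7.2, 2.0, 2.3]
opening: 20.0
grasp_force: 59.8
```

```bash
python3 - <<'E'
from h import *
import math
o=np.array([491,-61.4])
for c in ['top','side']:
    im,P=snap(c)
    for n in ['lug_tip','spacer']:
        for d in r.mark_of(n,c)[:5]:
            X=w(P,d['centre'])
            if X[2]>20: print(c,n,round(d['p'],2),X.round(1),'ang',round(math.degrees(math.atan2(*(X[:2]-o)[::-1]))-5.1,1))
E
python3 ft.py
```

```text
top lug_tip 0.81 [481.5  34.8  38.2] ang 90.5
top spacer 0.44 [503.9  36.4  32. ] ang 77.4
side lug_tip 0.97 [475.5  29.3  39.7] ang 94.6
side spacer 0.57 [502.8  30.5  28.5] ang 77.6
22.8 theta -70.0 gamma 75.1 resist 5.331656216066362 radial 1.0552436302591415 [np.float64(5.8), np.float64(5.4), np.float64(4.8)]
```

>>> move_arm(
  series=[
    {"grip": 1,"roll": 0,"offset": [-0.0025,0.0006,0]},
    {"grip": 1,"roll": 0,"offset": [-0.0051,0.001,0]},
    {"grip": 1,"roll": 0,"offset": [-0.0077,0.0013,0]},
    {"grip": 1,"roll": 0,"offset": [-0.0103,0.0014,0]},
    {"grip": 1,"roll": 0,"offset": [-0.0129,0.0015,0]},
    {"grip": 1,"roll": 0,"offset": [-0.0155,0.0014,0]},
    {"grip": 1,"roll": 0,"offset": [-0.018,0.0011,0]},
    {"grip": 1,"roll": 0,"offset": [-0.0206,0.0007,0]},
    {"grip": 1,"roll": 0,"offset": [-0.0232,0.0002,0]},
    {"grip": 1,"roll": 0,"offset": [-0.0257,-0.0004,0]},
  ],
)

```text
clock: 24.1
tcp_pos: [499.8, -257.2, 113.6]
tool_rot: [0.999, 0.044, 0.003, 0.002]
wrist_force: [8.6, -0.8, 1.3]
opening: 20.2
grasp_force: 59.7
```

```bash
python3 ft.py; for g in 106 118 130 142 154 166 178; do python3 tab.py $g 3 4; done
```

```text
24.2 theta -99.0 gamma 104.0 resist 7.638160774583737 radial -0.07302958555662001 [np.float64(8.6), np.float64(7.8), np.float64(6.5)]
[[-0.0025, -0.0008], [-0.0049, -0.0017], [-0.0073, -0.0027], [-0.0096, -0.0039]]
[[-0.0023, -0.0013], [-0.0045, -0.0027], [-0.0066, -0.0042], [-0.0086, -0.0058]]
[[-0.0019, -0.0017], [-0.0038, -0.0035], [-0.0056, -0.0055], [-0.0072, -0.0075]]
[[-0.0015, -0.0021], [-0.003, -0.0043], [-0.0043, -0.0065], [-0.0055, -0.0088]]
[[-0.0011, -0.0024], [-0.002, -0.0048], [-0.0029, -0.0072], [-0.0035, -0.0097]]
[[-0.0006, -0.0025], [-0.001, -0.0051], [-0.0013, -0.0077], [-0.0014, -0.0103]]
[[-0.0, -0.0026], [0.0001, -0.0052], [0.0003, -0.0078], [0.0007, -0.0103]]
```

>>> move_arm(
  series=[
    {"grip": 1,"roll": 0,"offset": [-0.0025,-0.0008,0]},
    {"grip": 1,"roll": 0,"offset": [-0.0049,-0.0017,0]},
    {"grip": 1,"roll": 0,"offset": [-0.0073,-0.0027,0]},
    {"grip": 1,"roll": 0,"offset": [-0.0096,-0.0039,0]},
  ],
)

```text
clock: 24.75
tcp_pos: [489.9, -254.6, 113.6]
tool_rot: [0.999, 0.044, 0.003, 0.002]
wrist_force: [7.8, -2.5, 0.2]
opening: 20.6
grasp_force: 59.7
```

```bash
python3 ft.py
```

```text
24.85 theta -110.6 gamma 115.6 resist 7.596194932699292 radial 0.2116484393103548 [np.float64(8.2), np.float64(8.2), np.float64(6.4)]
```

>>> move_arm(
  series=[
    {"grip": 1,"roll": 0,"offset": [-0.0023,-0.0013,0]},
    {"grip": 1,"roll": 0,"offset": [-0.0045,-0.0027,0]},
    {"grip": 1,"roll": 0,"offset": [-0.0066,-0.0042,0]},
    {"grip": 1,"roll": 0,"offset": [-0.0086,-0.0058,0]},
  ],
)

```text
clock: 25.4
tcp_pos: [480.7, -250.0, 113.6]
tool_rot: [0.999, 0.044, 0.003, 0.003]
wrist_force: [6.2, -4.3, 0.7]
opening: 20.1
grasp_force: 59.6
```

```bash
python3 ft.py
```

```text
25.5 theta -122.2 gamma 127.3 resist 7.031207210594217 radial 0.3594291333768218 [np.float64(7.5), np.float64(6.3), np.float64(7.3)]
```

>>> move_arm(
  series=[
    {"grip": 1,"roll": 0,"offset": [-0.0019,-0.0017,0]},
    {"grip": 1,"roll": 0,"offset": [-0.0038,-0.0035,0]},
    {"grip": 1,"roll": 0,"offset": [-0.0056,-0.0055,0]},
    {"grip": 1,"roll": 0,"offset": [-0.0072,-0.0075,0]},
  ],
)

```text
clock: 26.05
tcp_pos: [472.6, -243.6, 113.6]
tool_rot: [0.999, 0.044, 0.003, 0.003]
wrist_force: [4.7, -7.2, 0.2]
opening: 20.5
grasp_force: 59.7
```

```bash
python3 ft.py
python3 - <<'E'
from h import *
import math
o=np.array([491,-61.4])
for c in ['top','side']:
    im,P=snap(c,c+'8.png')
    for n in ['lug_tip','spacer']:
        for d in r.mark_of(n,c)[:5]:
            X=w(P,d['centre'])
            if X[2]>20: print(c,n,round(d['p'],2),X.round(1),'ang',round(math.degrees(math.atan2(*(X[:2]-o)[::-1]))-5.1,1))
E
```

```text
26.15 theta -134.0 gamma 139.0 resist 8.063645414592214 radial 1.3752856728269365 [np.float64(8.4), np.float64(8.4), np.float64(7.4)]
top lug_tip 0.65 [489.9  34.   38. ] ang 85.6
top spacer 0.55 [506.2  34.4  31.5] ang 75.9
side lug_tip 0.7 [484.2  30.2  38.8] ang 89.1
side spacer 0.75 [505.5  31.7  28.4] ang 76.0
```

>>> move_arm(
  series=[
    {"grip": 1,"roll": 0,"offset": [-0.0015,-0.0021,0]},
    {"grip": 1,"roll": 0,"offset": [-0.003,-0.0043,0]},
    {"grip": 1,"roll": 0,"offset": [-0.0043,-0.0065,0]},
    {"grip": 1,"roll": 0,"offset": [-0.0055,-0.0088,0]},
  ],
)

```text
clock: 27.0
tcp_pos: [465.9, -235.5, 113.6]
tool_rot: [0.999, 0.044, 0.002, 0.003]
wrist_force: [2.3, -8.3, 1.5]
opening: 19.8
grasp_force: 59.8
```

```bash
python3 ft.py; for g in 154 160 166 172 178 184 190 196 202 208 214; do python3 tab.py $g 3 2; done
```

```text
27.1 theta -145.8 gamma 150.9 resist 7.480392358338209 radial 2.3695213196407043 [np.float64(8.1), np.float64(7.6), np.float64(6.8)]
[[-0.0011, -0.0024], [-0.002, -0.0048]]
[[-0.0008, -0.0025], [-0.0015, -0.005]]
[[-0.0006, -0.0025], [-0.001, -0.0051]]
[[-0.0003, -0.0026], [-0.0005, -0.0052]]
[[-0.0, -0.0026], [0.0001, -0.0052]]
[[0.0002, -0.0026], [0.0006, -0.0052]]
[[0.0005, -0.0025], [0.0012, -0.0051]]
[[0.0008, -0.0025], [0.0017, -0.0049]]
[[0.001, -0.0024], [0.0022, -0.0047]]
[[0.0013, -0.0023], [0.0027, -0.0045]]
[[0.0015, -0.0021], [0.0031, -0.0041]]
```

Now 6° calls.

>>> move_arm(
  series=[
    {"grip": 1,"roll": 0,"offset": [-0.0011,-0.0024,0]},
    {"grip": 1,"roll": 0,"offset": [-0.002,-0.0048,0]},
  ],
)

```text
clock: 27.4
tcp_pos: [463.3, -231.0, 113.6]
tool_rot: [0.999, 0.044, 0.002, 0.003]
wrist_force: [1.2, -7.7, 2.2]
opening: 20.1
grasp_force: 59.9
```

>>> move_arm(
  series=[
    {"grip": 1,"roll": 0,"offset": [-0.0008,-0.0025,0]},
    {"grip": 1,"roll": 0,"offset": [-0.0015,-0.005,0]},
  ],
)

```text
clock: 27.65
tcp_pos: [461.1, -226.1, 113.5]
tool_rot: [0.999, 0.044, 0.002, 0.003]
wrist_force: [-0.1, -8.9, 4.1]
opening: 19.6
grasp_force: 60.0
```

```bash
python3 ft.py
```

```text
27.75 theta -157.9 gamma 163.0 resist 7.448526016155461 radial 3.355268813806477 [np.float64(8.2), np.float64(7.7), np.float64(6.4)]
```

>>> move_arm(
  series=[
    {"grip": 1,"roll": 0,"offset": [-0.0006,-0.0025,0]},
    {"grip": 1,"roll": 0,"offset": [-0.001,-0.0051,0]},
  ],
)

```text
clock: 28.05
tcp_pos: [459.4, -221.2, 113.5]
tool_rot: [0.999, 0.044, 0.002, 0.003]
wrist_force: [-1.4, -9.1, 4.7]
opening: 20.2
grasp_force: 60.0
```

>>> move_arm(
  series=[
    {"grip": 1,"roll": 0,"offset": [-0.0003,-0.0026,0]},
    {"grip": 1,"roll": 0,"offset": [-0.0005,-0.0052,0]},
  ],
)

```text
clock: 28.3
tcp_pos: [458.4, -216.3, 113.6]
tool_rot: [0.999, 0.044, 0.001, 0.003]
wrist_force: [-1.8, -11.8, 4.2]
opening: 20.6
grasp_force: 60.0
```

```bash
python3 ft.py
```

```text
28.4 theta -169.5 gamma 174.6 resist 10.527055546644581 radial 3.49791630592732 [np.float64(11.3), np.float64(10.3), np.float64(10.0)]
```

The stop has been met, at roughly 20 N on the lug. I'll wind 3° more.

>>> move_arm(
  series=[
    {"grip": 1,"roll": 0,"offset": [0,-0.0014,0]},
    {"grip": 1,"roll": 0,"offset": [0,-0.0028,0]},
  ],
)

```text
clock: 28.7
tcp_pos: [458.0, -213.8, 113.6]
tool_rot: [0.999, 0.044, 0.001, 0.003]
wrist_force: [-3.1, -11.7, 4.2]
opening: 20.4
grasp_force: 60.1
```

```bash
python3 ft.py;python3 ft.py
```

```text
28.8 theta -172.3 gamma 177.4 resist 10.614732911803367 radial 4.375152345026898 [np.float64(11.2), np.float64(11.1), np.float64(9.6)]
28.95 theta -172.3 gamma 177.3 resist 10.379030601907681 radial 3.870058706232797 [np.float64(10.1), np.float64(10.1), np.float64(11.0)]
```

>>> move_arm(
  series=[
    {"grip": 1,"roll": 0,"offset": [0,-0.0008,0]},
    {"grip": 1,"roll": 0,"offset": [0,-0.0016,0]},
  ],
)

```text
clock: 29.25
tcp_pos: [457.8, -212.3, 113.6]
tool_rot: [0.999, 0.044, 0.001, 0.004]
wrist_force: [-3.7, -11.9, 3.8]
opening: 20.6
grasp_force: 60.1
```

```bash
python3 ft.py;python3 ft.py
```

```text
29.35 theta -173.9 gamma 179.0 resist 11.556697722084289 radial 4.240812421922069 [np.float64(11.4), np.float64(11.8), np.float64(11.5)]
29.5 theta -173.9 gamma 179.0 resist 11.14756284998796 radial 2.9596279175824685 [np.float64(10.4), np.float64(11.1), np.float64(11.9)]
```

About 29 N. I'll relax the push, open the gripper and lift clear.

>>> move_arm(
  series=[
    {"grip": 1,"roll": 0,"offset": [0,0.0012,0]},
    {"grip": 0.6,"roll": 0,"offset": [0,0.0012,0]},
    {"grip": 0.3,"roll": 0,"offset": [0,0.0012,0]},
    {"grip": 0.3,"roll": 0,"offset": [0,0.0012,0]},
    {"grip": 0.3,"roll": 0,"offset": [0,0.0012,-0.03]},
    {"grip": 0.3,"roll": 0,"offset": [0,0.0012,-0.08]},
    {"grip": 0.3,"roll": 0,"offset": [-0.02,0,-0.13]},
    {"grip": 0.3,"roll": 0,"offset": [-0.02,-0.05,-0.16]},
    {"grip": 0.3,"roll": 0,"offset": [-0.02,-0.1,-0.16]},
    {"grip": 0.3,"roll": 0,"offset": [-0.02,-0.1,-0.16]},
  ],
)

```text
clock: 30.8
tcp_pos: [427.9, -108.3, 272.6]
tool_rot: [0.999, 0.046, 0.0, -0.0]
wrist_force: [0.1, -1.3, 0.1]
opening: 59.8
grasp_force: 0.0
```

Run:
```python
from h import *
im,P=snap('wrist','w9.png'); look('wrist',P,['spacer','lug_tip','handle_mid']); s=r.observe(); print(s['clock'],s['wrist_force'],s['joint_velocities'])
```

```text
wrist mark_of spacer 0.97 [4.140e+02 1.416e+02 2.000e-01] [ 62. 151.]
wrist mark_of spacer 0.8 [515.6  36.7  30.4] [133.  73.]
wrist mark_of spacer 0.77 [552.8 141.1   0.9] [51. 32.]
wrist mark_of spacer 0.53 [494.8  35.3  40.3] [132.  93.]
wrist mark_of lug_tip 0.75 [495.3  32.7  38.4] [135.  93.]
wrist mark_of handle_mid 0.95 [ 461.4 -211.1  109. ] [369. 155.]
31.0 [ 0.40710277 -0.27238991  0.23151151] [-0.01033461  0.00522553 -0.00186507  0.00171435  0.00219911  0.00040062]
```

View pics/w9.png

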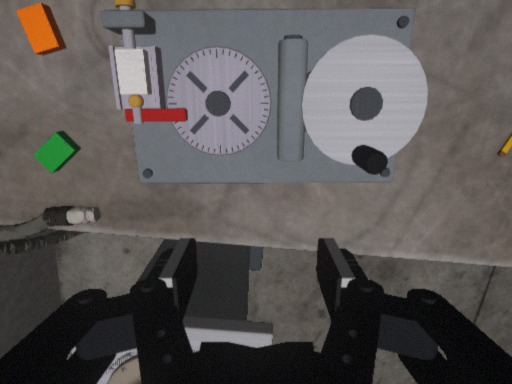

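The spacer at (132,72) sits flat in the channel between the lug ball at (135,101) and the stop screw at (130,42), and the gripper is clear. I'm handing the job in.

```bash
python3 -c "
from plant import r
print(r.finish_job())"
```

```text
the job is handed in; nothing more can be done
None
```

The spacer lies flat in the channel, pressed against the stop screw with about 29 N (estimated from the push on the handle) after about 2.6 turns; the gripper is clear and the job was handed in at about 31 s, no verdict returned.

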